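# Pack the baby-bottle set into its caddy

### The job

Gather the baby-bottle set into the grey caddy: stand the glass feeding bottle upright in the round cup holder, setting it down gently, put the narrow screw collar flat over the short post, and stand the green teat in the middle of the flat round pad, then cover the teat there with the travel cap, mouth down. Leave the drinking glass and the wider jar ring where they stand.

Things in the scene. Friction and masses are not known exactly. Their poses are not given: they have to be found in the camera images.
- bottle: Feeding bottle of clear glass, empty and open, standing upright on the counter: 105 mm high, round body 52 mm in diameter up to 76 mm, then a shoulder narrowing to a 33 mm neck (37 mm at a bead around it) from 88 mm up. About 150 g. Origin: centre of its underside; z up along its axis.
- collar: Screw collar, a white plastic ring lying flat: outer diameter 48 mm, inner 38 mm, 18 mm high, about 20 g. Origin: centre of its underside; z up.
- teat: Green silicone teat (rigid here) standing on its flange, nipple up: flange 34 mm in diameter and 5 mm thick, above it a straight round body 22 mm in diameter from 5 to 22 mm, then the slim nipple (about 12 mm) up to 39 mm. About 20 g. Origin: centre of its underside; z up.
- cap: Travel cap, a white plastic cup standing mouth down with its closed top up: outer diameter 56 mm, 56 mm high, inside 50 mm wide and 52 mm deep, about 40 g. Origin: centre of its mouth (the lower rim, on the counter); z up towards the closed top.
- tumbler: Look-alike, to be left alone: small clear drinking glass, upright, wide open mouth without a neck, 90 mm high, 48 mm in diameter at the foot and 56 mm at the rim. Origin: centre of its underside; z up.
- band: Look-alike, to be left alone: jar ring, a white plastic ring like the collar but wider: outer diameter 68 mm, inner 58 mm, 16 mm high. Origin: centre of its underside; z up.
- caddy: Grey shallow tray fixed to the counter: 130 mm (its x) by 345 mm (its y), walls 14 mm high, 4 mm thick, floor 4 mm. Three steel holders stand in it in a row along y, about 110 mm apart, in any order. Origin: centre of its underside. The six loose things stand at least 100 mm apart around it; at the far corners stand a tin (130 mm high) and a wooden spoon rest that play no part.
- well: Round steel cup holder for the bottle, fixed in the caddy: outer diameter 78 mm, inner 70 mm, 26 mm high, floor 4 mm thick. Origin: centre of its underside, on the caddy floor (4 mm above the counter); z up.
- post: Short steel post for the collar, fixed in the caddy: 18 mm in diameter with a narrowed tip, top 38 mm above its origin, on a round base 48 mm in diameter and 6 mm thick on which the collar lies. Origin: centre of the base's underside, on the caddy floor (4 mm above the counter); z up.
- pad: Flat round steel pad for the teat and cap, fixed in the caddy: 90 mm in diameter, 8 mm thick. Origin: centre of its underside, on the caddy floor (4 mm above the counter); z up.
Not all that is in view belongs to the job. What is shaped like the teat but orange is not meant. Leave any yellow look-alike of the well alone.

How it is judged:
On the way, in this order (a step that is already met when the one before it is completed fails the run):
1. the teat stands released on the pad, not yet covered (horizontal distance between teat and pad below 0.015 m and z of teat in the frame of pad between 0.004 and 0.013 m and angle between teat's own z axis and vertical below 0.15 rad and linear speed of teat below 0.03 m/s and contact force between teat and the fingers below 0.05 N and horizontal distance between cap and teat above 0.05 m), for 0.2 s.
2. the cap stands released over the teat on the pad (horizontal distance between teat and pad below 0.015 m and z of teat in the frame of pad between 0.004 and 0.013 m and angle between teat's own z axis and vertical below 0.15 rad and linear speed of each of teat, cap below 0.03 m/s and contact force between each of teat, cap and the fingers below 0.05 N and horizontal distance between cap and teat below 0.012 m and horizontal distance between cap and pad below 0.018 m and z of cap in the frame of pad below 0.014 m and angle between cap's own z axis and vertical below 0.12 rad), for 0.2 s.
At the end, for the whole second after the job is handed in: Bottle upright on the cup floor (13 mm of centre, 7 deg); collar flat on the base around the post; teat on the pad (15 mm); cap mouth down over it, on the pad (12 mm of the teat, 18 mm of the pad centre); glass and jar ring within 25 mm of their starts; all released, at rest (all of step 2 and horizontal distance between bottle and well below 0.013 m and z of bottle in the frame of well below 0.01 m and angle between bottle's own z axis and vertical below 0.12 rad and linear speed of each of bottle, collar below 0.03 m/s and contact force between each of bottle, collar and the fingers below 0.05 N and horizontal distance between collar and post below 0.014 m and z of collar in the frame of post below 0.012 m and angle between collar's own z axis and vertical below 0.2 rad and distance of each of tumbler, band from where it was at the start of the episode below 0.025 m); the robot touches nothing.
It fails at once if the drinking glass is moved by more than 25 mm (distance of tumbler from where it was at the start of the episode above 0.025 m).
It fails at once if the jar ring is moved by more than 25 mm (distance of band from where it was at the start of the episode above 0.025 m).
It fails at once if the glass bottle is banged into the cup holder (more than 60 N) (contact force between bottle and well above 60 N).
It fails at once if the glass bottle is let go over the cup holder with its foot still more than 15 mm above the holder's floor (horizontal distance between bottle and well below 0.03 m and z of bottle in the frame of well above 0.019 m and contact force between bottle and the fingers below 0.05 N).
It also fails if it takes over 112 s, if anything falls off the work surface, if the arm or the gripper's body presses on something with over 40 N, if the wrist force passes 120 N, or if a joint passes its speed limit or range.

### The arm

A 6-joint arm with a two-finger parallel gripper is mounted at the origin on the work surface. World frame = base frame: x ahead of the robot, y to its left, z up, the work surface at z = 0. Lengths are in m, angles in rad, forces in N, time in s.
With the tool pointing down it reaches from about 0.325 to 0.875 m from the base axis. Payload 4.4 kg.
Tool frame: the origin (TCP) lies midway between the tips of the shut fingers; the grasp point (between the pads) lies 19 mm behind it; z points along the fingers, y is the line along which they close (so a half turn about z gives the same grasp; the last joint's range is limited). The gripper opens to 85 mm and grips with 20 to 120 N. Pads are 22 mm wide; open, the fingers measure 114 mm over their backs; the gripper's body (76 mm by 85 mm) begins 54 mm behind the grasp point. The pads swing forward as they close: fully open they stand 13 mm farther back than shut.
Start: joints at [0.984, 0.207, 1.542, -0, 1.393, -0.15], TCP at [0.243, 0.521, 0.231] pointing down, gripper open.
Joint ranges: [-2.73, 2.73], [-0.86, 2.22], [0.23, 2.46], [-1.11, 4.25], [0.08, 2.63], [-2.82, 2.82]. Speed limits (rad/s): [2.79, 2.79, 3.14, 3.14, 3.14, 3.14].

### API

Orientations are given as a unit quaternion [x, y, z, w].
In Python, from cell import manip gives the robot as it stands.
- The arm moves only by the shell command python3 -m pendant 'ROWS' [FORCE]. ROWS is JSON, a list of rows, each a list of 7 numbers: the shift along the world's x, y, z normalised to -1 to 1, where 1 is 100 mm, then the turn, a rotation vector about the world's x, y, z normalised to -1 to 1, where 1 is 2 rad, then the opening, from 0 (shut) to 1 (fully open). In form: [[x, y, z, rx, ry, rz, grip], ...]. A call has 1 to 5 rows; each row is the pose to reach, as a shift and turn from the pose commanded when the call began; what a row does not reach only later rows make up. A row lasts 1/8 s, in which the tool goes at most 62.5 mm and 10.7 degrees, less where a joint would pass 70% of its speed; a pose out of reach is approached as far as the arm can. A call with a number of a shift or a turn outside -1 to 1 is refused whole. A call with a gripper value outside its range is refused whole. The fingers move at their own pace and stop on an object; FORCE is the grip in N (left out, the last holds). Time passes only in rows, so rows that repeat a pose let the fingers close. It gives the time, the measured TCP pose, the force, the opening and the grip force at its end, in the units of the state.
- manip.get_state(): the state, without advancing time (a new reading comes with each control period).
- manip.snapshot(name): name is "side" or "top"; returns a dict with "image" (420x560x3 uint8, red, green, blue), "fx", "fy", "cx", "cy" (pixels), "position" and "orientation" of the camera in the world. Camera axes: x right, y down, z forward; pixel columns grow to the right and rows downward; lengths in m; the calibration is good to about 2 mm. A picture is of the moment at which its call begins. There is no depth.
- manip.sign_off(): hands the job in; it is judged then, once.
The state is a dict: "clock": time; "joints": joint angles; "joint_vel": joint speeds; "joint_efforts": joint torques, N m; "tool_pos": TCP position; "ee_rot": TCP orientation; "force": force on the tool from outside, world axes, zero at the start; "torque": the same for the moment, N m; "finger_gap": finger opening in m; "grasp_force": force on a finger pad.
Only numpy, scipy, OpenCV 4.12 (cv2) and the standard library are available. Lean on these libraries where they do the work, as an engineer would, in place of code of your own. Each camera call takes 0.05 s, during which the arm holds its last target. There are 200 camera calls.

## Working session

There is one attempt and no reset: what is moved stays moved. The work goes in short steps, Python scripts to look and compute and a shell command to move; the robot and the scene stay as the last step left them, time stands still between calls to the robot, and variables do not carry over. Pictures are saved under pics/ and viewed, at most 16 in all, crops included, and the job is handed in when it is done.

```bash
mkdir -p pics; ls
python3 - <<'E'
from cell import manip
import cv2,json,pickle
for n in("top","side"):
    s=manip.snapshot(n); cv2.imwrite(f"pics/{n}0.png",s["image"][:,:,::-1]); pickle.dump(s,open(f"pics/{n}0.pkl","wb"))
    print(n,{k:v for k,v in s.items() if k!="image"})
print(manip.get_state())
E
```

```text
pics
top {'fx': 399.31476308384833, 'fy': 399.31476308384833, 'cx': 277.8138554504429, 'cy': 207.19642759732315, 'position': array([0.37785913, 0.00468267, 0.87293554]), 'orientation': array([-0.69580429,  0.71362332, -0.05510831,  0.059676  ])}
side {'fx': 382.8889659188091, 'fy': 382.8889659188091, 'cx': 281.64889043448323, 'cy': 219.2381243441968, 'position': array([ 0.49144588, -0.67385539,  0.50466018]), 'orientation': array([ 0.88406577, -0.0116023 ,  0.013256  , -0.46703038])}
{'clock': 0.1, 'joints': array([ 9.83501200e-01,  2.07373248e-01,  1.54281803e+00, -1.04952375e-05,
        1.39348840e+00, -1.50514873e-01]), 'joint_vel': array([ 0.00057824, -0.00231102, -0.00327382,  0.00047902, -0.0016235 ,
       -0.00043319]), 'joint_efforts': array([-5.07206259e-04, -3.84096551e+01, -2.92548251e+01, -7.95264918e-05,
        4.83567885e-03,  4.87331604e-06]), 'tool_pos': array([0.24287738, 0.5204336 , 0.23021674]), 'ee_rot': array([ 2.16657243e-01,  9.76247177e-01, -9.75169827e-04, -3.71467639e-04]), 'force': array([-0.15960947, -0.03928052,  0.10393092]), 'torque': array([-0.03086629,  0.02336977, -0.02492653]), 'grasp_force': 0.0, 'finger_gap': 0.08564591842047029}
```

View pics/top0.png

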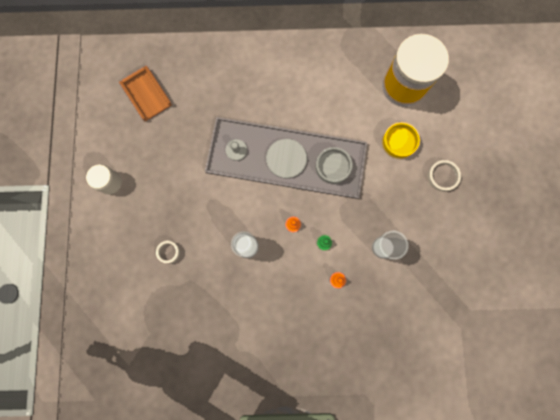

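View pics/side0.png

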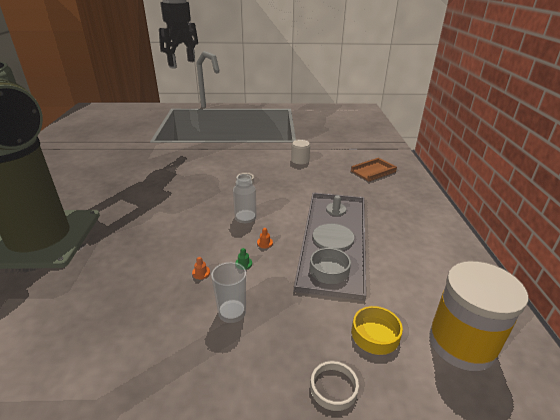

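Candidates in the top view:
- **Teat:** green (325,242) is the one meant. (293,224) and (338,280) are orange decoys.
- **Bottle:** (245,245) has a neck. (391,246) is the wide-mouthed tumbler.
- **Collar:** the small ring at (167,252). (445,175) is the wider band.
- **Well:** grey, in the caddy at (335,165). The yellow one at (402,140) is a look-alike.

I'll confirm these in enlarged crops.

```bash
cat > h.py <<'E'
import numpy as np,cv2,pickle
from scipy.spatial.transform import Rotation as R
def load(n): return pickle.load(open(f"pics/{n}.pkl","rb"))
def ray(s,u,v,z):
    d=R.from_quat(s["orientation"]).apply([(u-s["cx"])/s["fx"],(v-s["cy"])/s["fy"],1]); p=s["position"]
    return p+d*(z-p[2])/d[2]
def proj(s,P):
    q=R.from_quat(s["orientation"]).inv().apply(np.atleast_2d(P)-s["position"])
    return np.c_[q[:,0]/q[:,2]*s["fx"]+s["cx"],q[:,1]/q[:,2]*s["fy"]+s["cy"]]
def circ(x,y,z,d):
    a=np.linspace(0,2*np.pi,60); return np.c_[x+d/2*np.cos(a),y+d/2*np.sin(a),0*a+z]
def snap(n,name):
    from cell import manip
    s=manip.snapshot(n); pickle.dump(s,open(f"pics/{name}.pkl","wb")); return s
def crop(s,x0,y0,x1,y1,k,out,circles=()):
    im=cv2.resize(np.ascontiguousarray(s["image"][y0:y1,x0:x1,::-1]),None,fx=k,fy=k,interpolation=cv2.INTER_CUBIC)
    for c,col in circles:
        q=((proj(s,c)-[x0,y0]+.5)*k-.5)
        cv2.polylines(im,[np.round(q*8).astype(np.int32)],True,col,1,cv2.LINE_AA,3)
    cv2.imwrite(f"pics/{out}.png",im)
E
python3 - <<'E'
from h import *
s=load("top0")
for n,u,v,z in[("bottle top",245,245,.105),("collar",167.5,251.5,.018),("teat",325,242,.02),("cap",99,177,.056),("well",335,163,.03),("post",235,148,.042),("pad",287,158,.012),("tumbler",395,244,.09),("band",445,175,.016)]:
    print(n,ray(s,u,v,z).round(4))
crop(s,150,110,415,300,3,"c1")
E
```

```text
bottle top [0.4319 0.0729 0.105 ]
collar [0.4284 0.2464 0.018 ]
teat [ 0.44   -0.0902  0.02  ]
cap [0.5861 0.3835 0.056 ]
well [ 0.6103 -0.1184  0.03  ]
post [0.6463 0.0978 0.042 ]
pad [ 0.6297 -0.0147  0.012 ]
tumbler [ 0.4275 -0.2188  0.09  ]
band [ 0.5805 -0.3603  0.016 ]
```

View pics/c1.png

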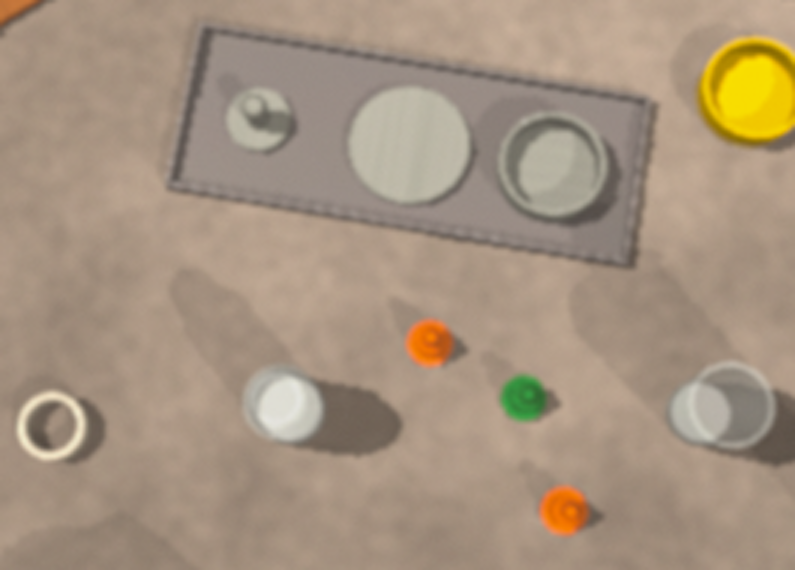

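The crop confirms it: the green teat is at crop (523,398), with orange decoys at (430,343) and (564,510). The bottle is at (283,403), the tumbler at (720,405), and the well, pad and post at (553,166), (410,145) and (260,120). Next I'll refine by overlaying the model circles on both views.

```bash
cat > ov.py <<'E'
from h import *
s=load("top0"); sd=load("side0")
def c3(u,v): return (150+(u+.5)/3-.5,110+(v+.5)/3-.5)
P={"teat":(c3(523,398),.004),"bottle":(c3(288,405),.003),"pad":(c3(410,145),.012),"well":(c3(553,166),.03),"post":(c3(260,119),.010),"collar":(c3(52,426),.018),"cap":((99,177),.056)}
C={"teat":[(.005,34),(.022,22)],"bottle":[(0,52),(.076,52),(.105,33)],"pad":[(.012,90)],"well":[(.030,78),(.03,70)],"post":[(.01,48),(.042,10)],"collar":[(.018,48),(0,48)],"cap":[(.056,56),(0,56)]}
L=[]
for n,((u,v),z) in P.items():
    p=ray(s,u,v,z); print(n,p[:2].round(4))
    for zz,d in C[n]: L.append((circ(p[0],p[1],zz,d/1000),(255,0,255)))
crop(s,80,110,360,300,2.8,"ovt",L)
crop(sd,185,135,385,285,4,"ovs",L)
E
python3 ov.py
```

```text
teat [ 0.4405 -0.0898]
bottle [0.4398 0.0805]
pad [ 0.6297 -0.0132]
well [ 0.6059 -0.116 ]
post [0.6534 0.0984]
collar [0.428  0.2475]
cap [0.5861 0.3835]
```

View pics/ovt.png

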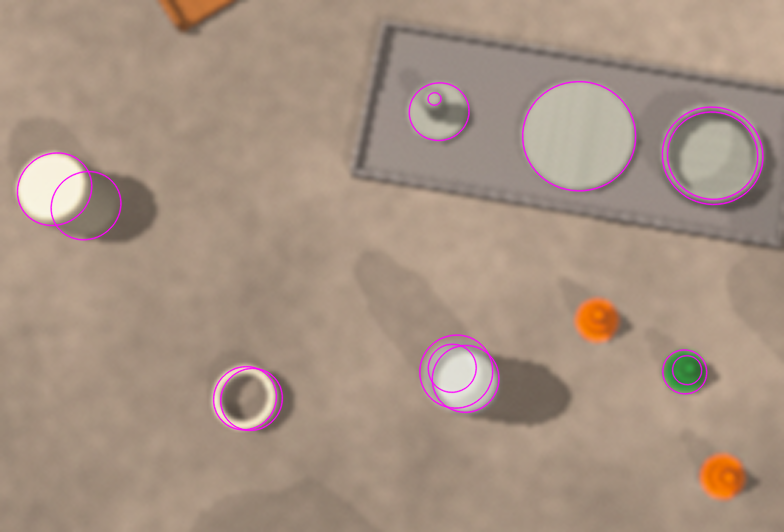

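View pics/ovs.png

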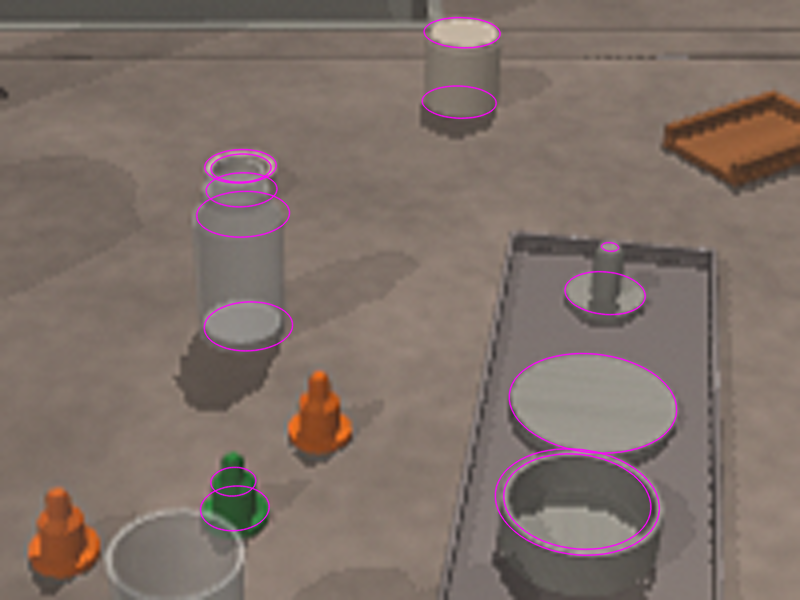

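Both views agree to about 2 mm. I'll use bottle (0.4365, 0.078), teat (0.4405, −0.0908), cap (0.586, 0.3835) and collar (0.428, 0.2475). For the holders: pad (0.630, −0.013), well (0.606, −0.116) and post (0.653, 0.098). First I'll move above the teat with the jaws half open.

```bash
python3 -m pendant '[[0.14,-0.45,0,0,0,0,0.6],[0.28,-0.9,0,0,0,0,0.6],[0.28,-0.9,0,0,0,0,0.6]]' 25
python3 -m pendant '[[0.14,-0.45,0,0,0,0,0.6],[0.28,-0.9,0,0,0,0,0.6],[0.28,-0.9,0,0,0,0,0.6]]'
python3 -m pendant '[[0.14,-0.45,0,0,0,0,0.6],[0.28,-0.9,0,0,0,0,0.6],[0.28,-0.9,0,0,0,0,0.6]]'
```

```text
clock: 0.48
tool_pos: [0.2714, 0.4285, 0.2304]
ee_rot: [0.218, 0.976, -0.001, -0.0]
force: [0.1, 0.6, -0.2]
finger_gap: 0.0511
grasp_force: 0.0
clock: 0.85
tool_pos: [0.2997, 0.3397, 0.231]
ee_rot: [0.218, 0.976, -0.0, -0.0]
force: [0.2, -0.2, -0.3]
finger_gap: 0.0514
grasp_force: 0.0
clock: 1.23
tool_pos: [0.328, 0.2503, 0.2313]
ee_rot: [0.218, 0.976, 0.0, 0.0]
force: [0.0, -0.2, 0.0]
finger_gap: 0.0512
grasp_force: 0.0
```

```bash
python3 -m pendant '[[0.14,-0.45,0,0,0,0,0.6],[0.28,-0.9,0,0,0,0,0.6],[0.28,-0.9,0,0,0,0,0.6]]'
python3 -m pendant '[[0.14,-0.45,0,0,0,0,0.6],[0.28,-0.9,0,0,0,0,0.6],[0.28,-0.9,0,0,0,0,0.6]]' >/dev/null
python3 -m pendant '[[0.14,-0.45,0,0,0,0,0.6],[0.28,-0.9,0,0,0,0,0.6],[0.28,-0.9,0,0,0,0,0.6]]' >/dev/null
python3 -m pendant '[[0.14,-0.4,-0.5,0,0,0,0.6],[0.28,-0.7,-1,0,0,0,0.6],[0.28,-0.7,-1,0,0,0,0.6],[0.28,-0.7,-1,0,0,0,0.6]]'
```

```text
clock: 1.6
tool_pos: [0.3563, 0.1606, 0.2315]
ee_rot: [0.218, 0.976, 0.0, 0.0]
force: [0.2, 1.0, 0.0]
finger_gap: 0.0512
grasp_force: 0.0
clock: 2.85
tool_pos: [0.4398, -0.0869, 0.1317]
ee_rot: [0.216, 0.976, 0.001, -0.0]
force: [0.1, 0.4, 1.0]
finger_gap: 0.0514
grasp_force: 0.0
```

```bash
python3 -m pendant '[[0.01,-0.04,-0.3,0,0,0,0.6],[0.01,-0.04,-0.6,0,0,0,0.6],[0.01,-0.04,-0.8,0,0,0,0.6],[0.01,-0.04,-0.8,0,0,0,0.6]]'
python3 - <<'E'
from h import *
s=snap("top","t1"); d=snap("side","s1")
a=cv2.resize(s["image"][200:290,270:390,::-1],None,fx=3.3,fy=3.3,interpolation=2)
b=cv2.resize(d["image"][190:290,180:313,::-1],None,fx=2.97,fy=2.97,interpolation=2)
cv2.imwrite("pics/v1.png",np.hstack([a[:297],b[:297]]))
E
```

```text
clock: 3.35
tool_pos: [0.4406, -0.0914, 0.0523]
ee_rot: [0.216, 0.976, 0.0, 0.0]
force: [0.1, -0.3, 1.1]
finger_gap: 0.0511
grasp_force: 0.0
```

View pics/v1.png

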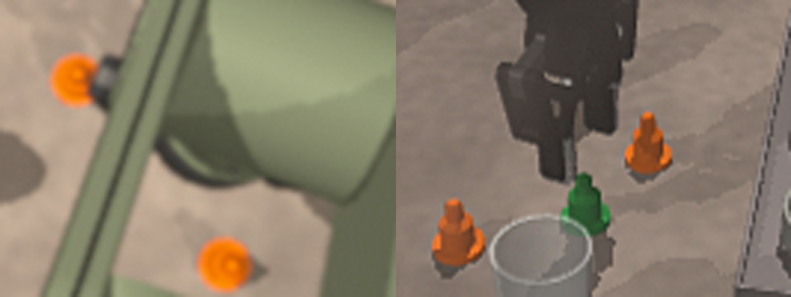

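The side crop shows the fingers straddling the green teat, with the nipple at (585,180). The decoys at (648,145) and (457,235) are clear of them. Now I'll descend and grip.

```bash
python3 -m pendant '[[0,0,-0.2,0,0,0,0.6],[0,0,-0.4,0,0,0,0.6],[0,0,-0.43,0,0,0,0.6],[0,0,-0.43,0,0,0,0.6]]'
python3 -m pendant '[[0,0,0,0,0,0,0.1],[0,0,0,0,0,0,0.1],[0,0,0,0,0,0,0.1],[0,0,0,0,0,0,0.1],[0,0,0,0,0,0,0.1]]' 25
python3 -m pendant '[[0,0,0.2,0,0,0,0.1],[0,0,0.5,0,0,0,0.1],[0,0,0.8,0,0,0,0.1],[0,0,0.8,0,0,0,0.1]]'
```

```text
clock: 3.95
tool_pos: [0.4414, -0.0932, 0.0096]
ee_rot: [0.217, 0.976, -0.0, 0.001]
force: [-0.4, -0.2, -0.6]
finger_gap: 0.0508
grasp_force: 0.0
clock: 4.58
tool_pos: [0.4412, -0.0933, 0.0094]
ee_rot: [0.217, 0.976, -0.0, 0.001]
force: [-1.7, -0.1, 5.8]
finger_gap: 0.0205
grasp_force: 24.5
clock: 5.08
tool_pos: [0.4425, -0.094, 0.0908]
ee_rot: [0.217, 0.976, -0.001, 0.003]
force: [0.3, -0.0, -1.2]
finger_gap: 0.0201
grasp_force: 24.7
```

Run:
```python
from h import *
d=snap("side","s2")
u,v=proj(d,[.4425,-.094,.09])[0]; print(u,v)
x,y=int(u)-50,int(v)-45
crop(d,x,y,x+100,y+90,6,"v2")
```

```text
242.19824728794148 227.9637869880473
```

View pics/v2.png

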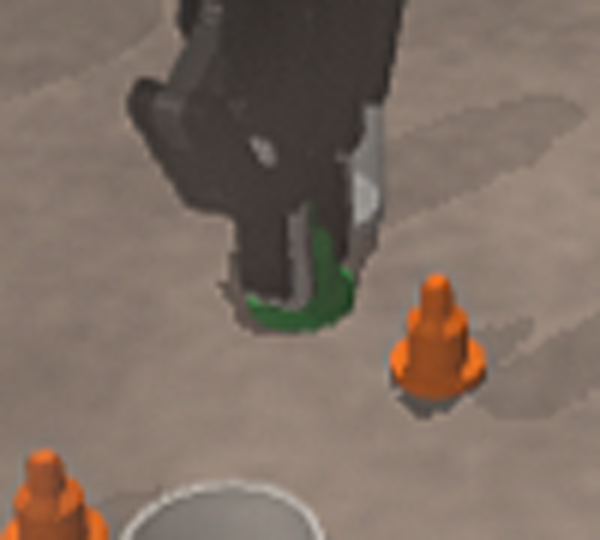

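The teat hangs upright between the fingers, with its flange centred under the TCP at crop (300,303). On to the pad.

```bash
python3 -m pendant '[[0.45,0.2,0,0,0,0,0.1],[0.94,0.4,0,0,0,0,0.1],[0.94,0.4,0,0,0,0,0.1]]' >/dev/null
python3 -m pendant '[[0.45,0.2,0,0,0,0,0.1],[0.94,0.41,0,0,0,0,0.1],[0.94,0.41,-0.2,0,0,0,0.1],[0.94,0.41,-0.4,0,0,0,0.1],[0.94,0.41,-0.4,0,0,0,0.1]]'
```

```text
clock: 6.12
tool_pos: [0.6235, -0.0121, 0.044]
ee_rot: [0.217, 0.976, -0.0, -0.005]
force: [-0.6, 0.4, -0.2]
finger_gap: 0.0201
grasp_force: 24.8
```

```bash
python3 -m pendant '[[0,0,0,0,0,0,0.1],[0,0,0,0,0,0,0.1]]'
```

```text
clock: 6.38
tool_pos: [0.6286, -0.0125, 0.0493]
ee_rot: [0.217, 0.976, 0.0, 0.001]
force: [-0.1, -0.1, -0.5]
finger_gap: 0.0204
grasp_force: 24.8
```

Settled. Now lower to z ≈ 0.022.

```bash
python3 -m pendant '[[0.01,0,-0.13,0,0,0,0.1],[0.01,0,-0.23,0,0,0,0.1],[0.01,0,-0.26,0,0,0,0.1],[0.01,0,-0.27,0,0,0,0.1],[0.01,0,-0.27,0,0,0,0.1]]'
```

```text
clock: 7.0
tool_pos: [0.6291, -0.0119, 0.0214]
ee_rot: [0.217, 0.976, -0.0, -0.0]
force: [-1.9, 0.2, 2.5]
finger_gap: 0.0206
grasp_force: 25.1
```

```bash
python3 -m pendant '[[0,0,0,0,0,0,0.35],[0,0,0,0,0,0,0.6],[0,0,0,0,0,0,0.6],[0,0,0,0,0,0,0.6]]'
python3 -m pendant '[[0,0,0.2,0,0,0,0.6],[0,0,0.6,0,0,0,0.8],[0,0,1,0,0,0,1],[0,0,1,0,0,0,1]]'
python3 -m pendant '[[-0.25,0.5,0.3,0,0,0,1],[-0.3,0.95,0.3,0,0,0,1],[-0.3,0.95,0.3,0,0,0,1],[-0.3,0.95,0.3,0,0,0,1]]'
python3 - <<'E'
from h import *
s=snap("top","t3"); d=snap("side","s3")
a=cv2.resize(s["image"][115:205,200:380,::-1],None,fx=4,fy=4,interpolation=2)
b=cv2.resize(d["image"][190:250,270:390,::-1],None,fx=4,fy=4,interpolation=2)
b=cv2.copyMakeBorder(b,0,0,0,a.shape[1]-b.shape[1],0)
cv2.imwrite("pics/v3.png",np.vstack([a,b]))
E
```

```text
clock: 7.5
tool_pos: [0.6292, -0.012, 0.0212]
ee_rot: [0.217, 0.976, -0.0, -0.0]
force: [1.2, -0.1, -0.0]
finger_gap: 0.0512
grasp_force: 0.0
clock: 8.0
tool_pos: [0.6335, -0.0126, 0.128]
ee_rot: [0.217, 0.976, 0.0, 0.006]
force: [0.2, -0.1, -0.4]
finger_gap: 0.0853
grasp_force: 0.0
clock: 8.5
tool_pos: [0.5989, 0.0828, 0.1509]
ee_rot: [0.216, 0.976, -0.0, -0.0]
force: [0.1, -0.1, 0.0]
finger_gap: 0.0855
grasp_force: 0.0
```

View pics/v3.png

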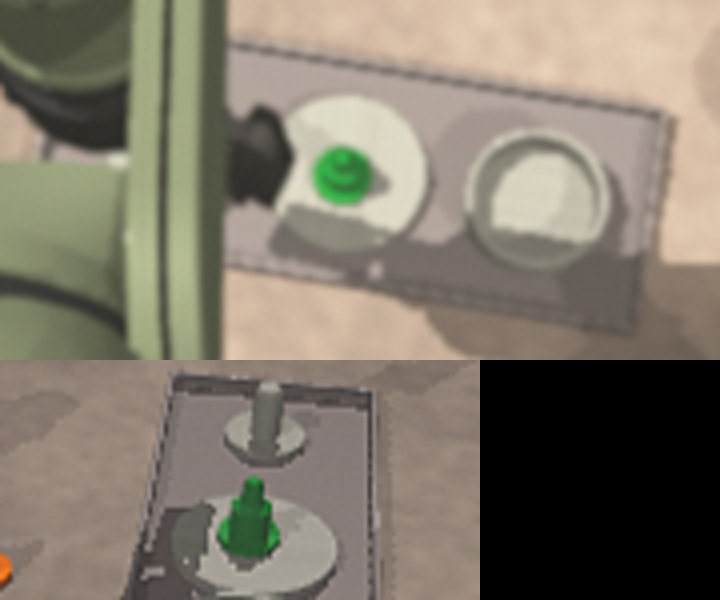

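The top crop shows the teat upright on the pad at (343,176) against a pad centre of about (350,175). That is 3 mm off, well inside 15 mm. Next is the cap, so I'll compute the move.

```bash
python3 - <<'E'
from h import *
s=load("t3");d=load("s3")
print(ray(s,285.4,158.6,.016), ray(d,270+249.5/4-.5,190+175.5/4-.5,.0155))
E
python3 -m pendant '[[0,0.5,0,0,0,0,1],[0,1,0,0,0,0,1],[0,1,0,0,0,0,1]]' >/dev/null
python3 -m pendant '[[0,0.5,0,0,0,0,1],[0,1,0,0,0,0,1],[0,1,0,0,0,0,1]]' >/dev/null
python3 -m pendant '[[-0.1,0.5,0,0,0,0,1],[-0.1,1,0,0,0,0,1],[-0.1,1,0,0,0,0,1],[-0.1,1,0,0,0,0,1],[-0.1,1,0,0,0,0,1]]'
```

```text
[ 0.6272022  -0.01101511  0.016     ] [ 0.62778101 -0.012836    0.0155    ]
clock: 9.98
tool_pos: [0.5899, 0.3807, 0.151]
ee_rot: [0.218, 0.976, -0.001, -0.0]
force: [0.4, 0.0, -0.1]
finger_gap: 0.0851
grasp_force: 0.0
```

```bash
python3 -m pendant '[[-0.04,0.03,-0.35,0,0,0,1],[-0.04,0.03,-0.7,0,0,0,1],[-0.04,0.03,-0.8,0,0,0,1],[-0.04,0.03,-0.8,0,0,0,1]]'
python3 -m pendant '[[0,0,-0.2,0,0,0,1],[0,0,-0.4,0,0,0,1],[0,0,-0.56,0,0,0,1],[0,0,-0.56,0,0,0,1]]'
python3 -m pendant '[[0,0,0,0,0,0,0.5],[0,0,0,0,0,0,0.5],[0,0,0,0,0,0,0.5],[0,0,0,0,0,0,0.5]]' 25
```

```text
clock: 10.48
tool_pos: [0.5853, 0.385, 0.0709]
ee_rot: [0.217, 0.976, -0.0, -0.0]
force: [0.6, 0.3, -0.4]
finger_gap: 0.0854
grasp_force: 0.0
clock: 10.98
tool_pos: [0.5832, 0.3851, 0.0122]
ee_rot: [0.217, 0.976, -0.002, -0.002]
force: [1.2, -0.3, 0.6]
finger_gap: 0.0858
grasp_force: 0.0
clock: 11.48
tool_pos: [0.5861, 0.3865, 0.0165]
ee_rot: [0.217, 0.976, 0.001, 0.001]
force: [0.3, 0.7, 3.7]
finger_gap: 0.0545
grasp_force: 26.7
```

```bash
python3 -m pendant '[[0,0,0.2,0,0,0,0.5],[0,0,0.5,0,0,0,0.5],[0,0,0.9,0,0,0,0.5],[0,0,0.9,0,0,0,0.5]]'
python3 -m pendant '[[0.05,-0.5,0,0,0,0,0.5],[0.1,-1,0,0,0,0,0.5],[0.1,-1,0,0,0,0,0.5]]' >/dev/null
python3 -m pendant '[[0.05,-0.5,0,0,0,0,0.5],[0.1,-1,0,0,0,0,0.5],[0.1,-1,0,0,0,0,0.5]]' >/dev/null
python3 -m pendant '[[0.05,-0.5,0,0,0,0,0.5],[0.1,-1,0,0,0,0,0.5],[0.1,-1,0,0,0,0,0.5]]' >/dev/null
python3 -m pendant '[[0.05,-0.5,0,0,0,0,0.5],[0.12,-0.97,0,0,0,0,0.5],[0.12,-0.97,0,0,0,0,0.5],[0.12,-0.97,0,0,0,0,0.5],[0.12,-0.97,0,0,0,0,0.5]]'
python3 - <<'E'
from h import *
d=snap("side","s4")
crop(d,240,120,420,260,4,"v4",[(circ(.628,-.0125,.088,.056),(255,0,255))])
E
```

```text
clock: 11.98
tool_pos: [0.5887, 0.3878, 0.1118]
ee_rot: [0.217, 0.976, 0.003, 0.004]
force: [0.8, 1.1, -0.6]
finger_gap: 0.0544
grasp_force: 26.4
clock: 13.72
tool_pos: [0.627, -0.0088, 0.105]
ee_rot: [0.216, 0.976, 0.0, -0.0]
force: [-0.4, -0.1, -0.2]
finger_gap: 0.0544
grasp_force: 26.7
```

View pics/v4.png

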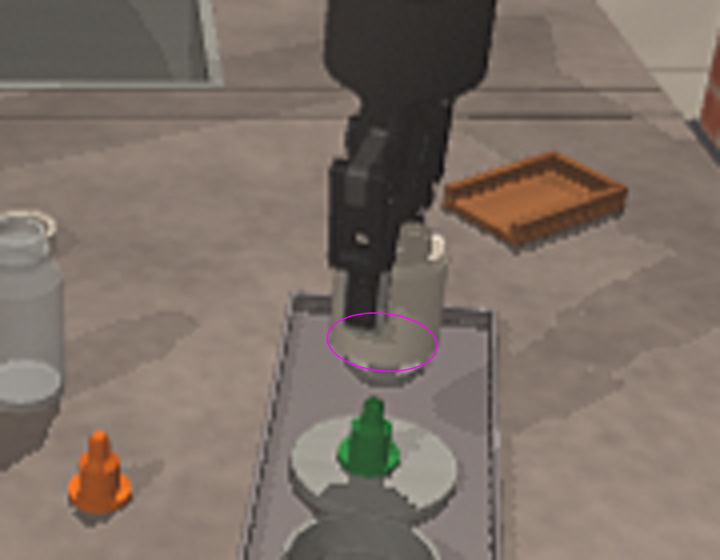

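The cap hangs mouth down above the teat at crop (388,345), about 2–3 mm to +x. I'll correct that and lower.

```bash
python3 -m pendant '[[-0.02,-0.03,-0.05,0,0,0,0.5],[-0.02,-0.03,-0.25,0,0,0,0.5],[-0.02,-0.03,-0.45,0,0,0,0.5],[-0.02,-0.03,-0.6,0,0,0,0.5],[-0.02,-0.03,-0.6,0,0,0,0.5]]'
python3 -m pendant '[[0,0,-0.08,0,0,0,0.5],[0,0,-0.13,0,0,0,0.5],[0,0,-0.16,0,0,0,0.5],[0,0,-0.16,0,0,0,0.5]]'
```

```text
clock: 14.4
tool_pos: [0.6232, -0.0137, 0.0425]
ee_rot: [0.217, 0.976, -0.0, -0.003]
force: [-0.2, -0.1, 0.2]
finger_gap: 0.0542
grasp_force: 26.7
clock: 14.9
tool_pos: [0.6252, -0.014, 0.0292]
ee_rot: [0.217, 0.976, -0.0, -0.0]
force: [1.2, -0.2, -0.3]
finger_gap: 0.0542
grasp_force: 26.7
```

```bash
python3 -m pendant '[[0,0,-0.01,0,0,0,0.5],[0,0,-0.01,0,0,0,0.5]]'
python3 -m pendant '[[0,0,0,0,0,0,0.8],[0,0,0,0,0,0,1],[0,0,0,0,0,0,1],[0,0,0,0,0,0,1]]'
python3 -m pendant '[[0,0,0.2,0,0,0,1],[0,0,0.6,0,0,0,1],[0,0,1,0,0,0,1],[0,0,1,0,0,0,1]]'
python3 -m pendant '[[-0.5,0.4,0,0,0,0,1],[-0.95,0.6,0,0,0,0,1],[-0.95,0.6,0,0,0,0,1],[-0.95,0.6,0,0,0,0,1]]'
python3 - <<'E'
from h import *
s=snap("top","t5"); d=snap("side","s5")
a=cv2.resize(s["image"][115:205,200:380,::-1],None,fx=4,fy=4,interpolation=2)
b=cv2.resize(d["image"][190:250,270:390,::-1],None,fx=4,fy=4,interpolation=2)
b=cv2.copyMakeBorder(b,0,0,0,a.shape[1]-b.shape[1],0)
cv2.imwrite("pics/v5.png",np.vstack([a,b]))
E
```

```text
clock: 15.15
tool_pos: [0.6255, -0.014, 0.0285]
ee_rot: [0.217, 0.976, 0.0, 0.0]
force: [0.1, 0.1, -0.3]
finger_gap: 0.0544
grasp_force: 26.7
clock: 15.65
tool_pos: [0.6253, -0.014, 0.0283]
ee_rot: [0.217, 0.976, 0.0, 0.0]
force: [-0.4, -0.4, 0.4]
finger_gap: 0.0858
grasp_force: 0.0
clock: 16.15
tool_pos: [0.6294, -0.0146, 0.1349]
ee_rot: [0.217, 0.976, 0.0, 0.006]
force: [0.2, 0.2, -0.0]
finger_gap: 0.0857
grasp_force: 0.0
clock: 16.65
tool_pos: [0.5307, 0.046, 0.1287]
ee_rot: [0.216, 0.976, -0.0, 0.001]
force: [0.4, -1.1, 0.6]
finger_gap: 0.0853
grasp_force: 0.0
```

View pics/v5.png

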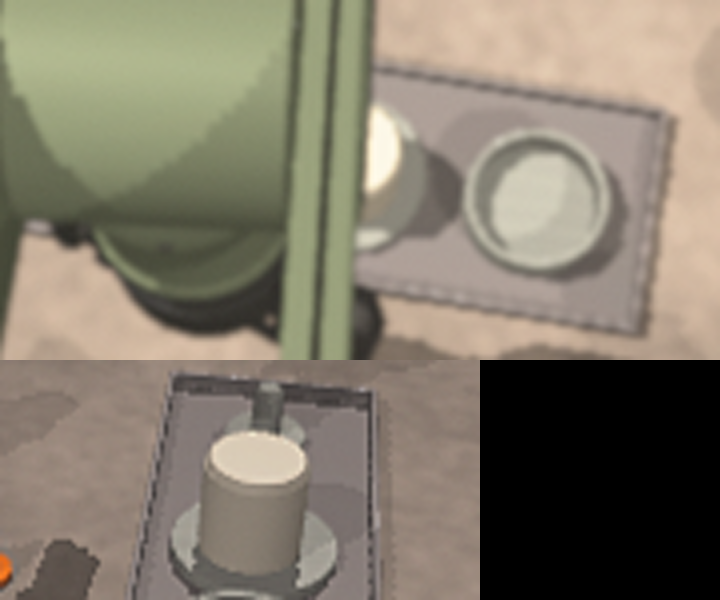

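The cap stands mouth down and centred on the pad, with its top at side crop (258,460). Now the bottle.

```bash
python3 -m pendant '[[-0.5,0.16,0.2,0,0,0,1],[-0.94,0.32,0.2,0,0,0,1],[-0.94,0.32,0.2,0,0,0,1],[-0.94,0.32,0.2,0,0,0,1],[-0.94,0.32,0.2,0,0,0,1]]'
python3 - <<'E'
from h import *
d=snap("side","s6")
u,v=proj(d,[.4365,.078,.1])[0]
crop(d,int(u)-70,int(v)-50,int(u)+70,int(v)+65,5,"v6",[(circ(.4365,.078,z,.052),(255,0,255)) for z in(0,.076)])
E
```

```text
clock: 17.38
tool_pos: [0.4381, 0.0775, 0.1489]
ee_rot: [0.217, 0.976, 0.0, 0.001]
force: [0.9, -0.5, 0.1]
finger_gap: 0.0853
grasp_force: 0.0
```

View pics/v6.png

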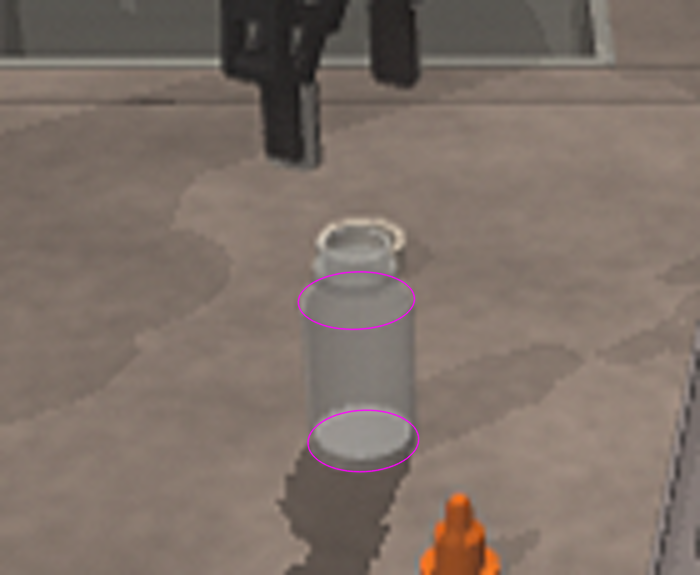

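The overlay fits the bottle: foot at (363,440), shoulder at (357,300). Now descend and grip.

```bash
python3 -m pendant '[[-0.01,0.01,-0.2,0,0,0,1],[-0.01,0.01,-0.45,0,0,0,1],[-0.01,0.01,-0.6,0,0,0,1],[-0.01,0.01,-0.6,0,0,0,1]]'
python3 -m pendant '[[0,0,-0.2,0,0,0,1],[0,0,-0.4,0,0,0,1],[0,0,-0.47,0,0,0,1],[0,0,-0.47,0,0,0,1],[0,0,-0.47,0,0,0,1]]'
python3 -m pendant '[[0,0,0,0,0,0,0.45],[0,0,0,0,0,0,0.45],[0,0,0,0,0,0,0.45],[0,0,0,0,0,0,0.45]]' 30
```

```text
clock: 17.92
tool_pos: [0.4346, 0.0788, 0.0871]
ee_rot: [0.217, 0.976, -0.0, -0.001]
force: [-0.6, -0.6, 0.3]
finger_gap: 0.0854
grasp_force: 0.0
clock: 18.55
tool_pos: [0.4363, 0.079, 0.0422]
ee_rot: [0.217, 0.976, 0.0, 0.001]
force: [0.8, -0.4, -0.4]
finger_gap: 0.0852
grasp_force: 0.0
clock: 19.05
tool_pos: [0.4357, 0.0789, 0.042]
ee_rot: [0.217, 0.976, 0.0, 0.0]
force: [-2.1, -0.8, 6.1]
finger_gap: 0.0517
grasp_force: 31.1
```

```bash
python3 -m pendant '[[0,0,0.2,0,0,0,0.45],[0,0,0.5,0,0,0,0.45],[0,0,0.85,0,0,0,0.45],[0,0,0.85,0,0,0,0.45]]'
python3 -m pendant '[[0.3,-0.35,0,0,0,0,0.45],[0.6,-0.7,0,0,0,0,0.45],[0.85,-0.98,0,0,0,0,0.45],[0.85,-0.98,0,0,0,0,0.45]]' >/dev/null
python3 -m pendant '[[0.3,-0.35,0,0,0,0,0.45],[0.6,-0.7,0,0,0,0,0.45],[0.84,-0.98,0,0,0,0,0.45],[0.84,-0.98,0,0,0,0,0.45],[0.84,-0.98,0,0,0,0,0.45]]'
python3 -m pendant '[[0,0,0,0,0,0,0.45],[0,0,0,0,0,0,0.45]]'
python3 - <<'E'
from h import *
d=snap("side","s7")
u,v=proj(d,[.606,-.117,.06])[0]
crop(d,int(u)-70,int(v)-65,int(u)+70,int(v)+50,5,"v7",[(circ(.606,-.117,.030,.070),(255,0,255)),(circ(.606,-.117,.085,.052),(255,255,0))])
E
```

```text
clock: 19.55
tool_pos: [0.4376, 0.079, 0.1287]
ee_rot: [0.217, 0.976, 0.001, 0.003]
force: [0.6, -0.5, -2.3]
finger_gap: 0.052
grasp_force: 32.2
clock: 20.68
tool_pos: [0.6024, -0.1156, 0.1244]
ee_rot: [0.216, 0.976, 0.001, -0.002]
force: [0.1, 0.5, -1.5]
finger_gap: 0.0518
grasp_force: 32.2
clock: 20.92
tool_pos: [0.6036, -0.1159, 0.1261]
ee_rot: [0.216, 0.976, 0.0, -0.0]
force: [0.2, -0.7, -1.9]
finger_gap: 0.0517
grasp_force: 32.2
```

View pics/v7.png

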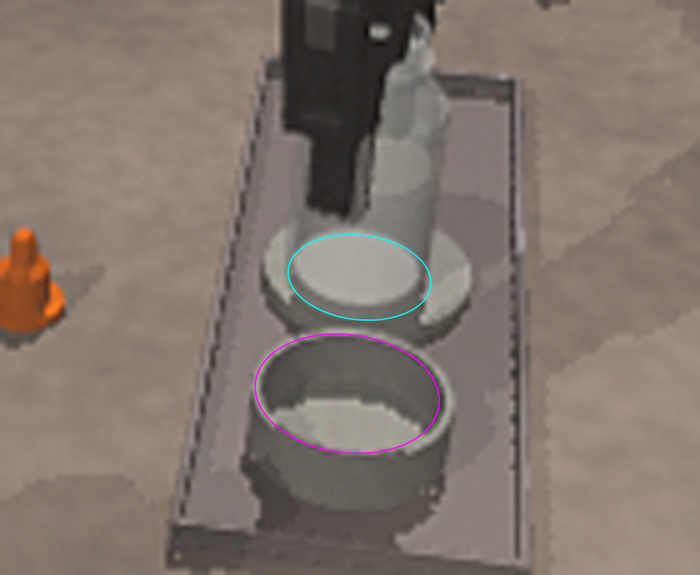

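The bottle's foot at (360,278) sits right above the well opening at (350,393). Lower gently.

```bash
python3 -m pendant '[[0.01,0,-0.15,0,0,0,0.45],[0.01,0,-0.3,0,0,0,0.45],[0.01,0,-0.45,0,0,0,0.45],[0.01,0,-0.6,0,0,0,0.45],[0.01,0,-0.65,0,0,0,0.45]]'
python3 -m pendant '[[0,0,-0.03,0,0,0,0.45],[0,0,-0.06,0,0,0,0.45],[0,0,-0.08,0,0,0,0.45],[0,0,-0.09,0,0,0,0.45],[0,0,-0.09,0,0,0,0.45]]'
```

```text
clock: 21.6
tool_pos: [0.604, -0.1166, 0.0591]
ee_rot: [0.217, 0.976, 0.0, -0.002]
force: [0.6, -0.6, -1.9]
finger_gap: 0.052
grasp_force: 32.2
clock: 22.22
tool_pos: [0.6053, -0.117, 0.0524]
ee_rot: [0.217, 0.976, -0.0, 0.0]
force: [-0.3, -1.0, -2.8]
finger_gap: 0.0522
grasp_force: 32.2
```

```bash
python3 -m pendant '[[0,0,-0.01,0,0,0,0.45],[0,0,-0.02,0,0,0,0.45],[0,0,-0.02,0,0,0,0.45]]'
```

```text
clock: 22.6
tool_pos: [0.6052, -0.117, 0.0502]
ee_rot: [0.217, 0.976, -0.0, -0.0]
force: [-0.2, 0.7, -1.2]
finger_gap: 0.0521
grasp_force: 32.2
```

```bash
python3 -m pendant '[[0,0,-0.01,0,0,0,0.45],[0,0,-0.01,0,0,0,0.6],[0,0,-0.01,0,0,0,1],[0,0,-0.01,0,0,0,1],[0,0,-0.01,0,0,0,1]]'
python3 -m pendant '[[0,0,0.2,0,0,0,1],[0,0,0.6,0,0,0,1],[0,0,1,0,0,0,1],[0,0,1,0,0,0,1]]'
python3 -m pendant '[[0,0,0.4,0,0,0,1],[0,0,0.4,0,0,0,1],[-0.3,0.4,0.4,0,0,0,1],[-0.5,0.9,0.4,0,0,0,1],[-0.5,0.9,0.4,0,0,0,1]]'
python3 -m pendant '[[-0.2,0.5,0,0,0,0,1],[-0.4,0.92,0,0,0,0,1],[-0.4,0.92,0,0,0,0,1]]' >/dev/null
python3 -m pendant '[[-0.2,0.5,0,0,0,0,1],[-0.4,0.92,0,0,0,0,1],[-0.4,0.92,0,0,0,0,1]]' >/dev/null
python3 -m pendant '[[-0.2,0.5,0,0,0,0,1],[-0.45,0.9,0,0,0,0,1],[-0.45,0.9,0,0,0,0,1],[-0.45,0.9,0,0,0,0,1],[-0.45,0.9,0,0,0,0,1]]'
python3 - <<'E'
from h import *
s=snap("top","t8"); d=snap("side","s8")
a=cv2.resize(s["image"][115:205,200:380,::-1],None,fx=4,fy=4,interpolation=2)
b=cv2.resize(d["image"][190:250,270:390,::-1],None,fx=4,fy=4,interpolation=2)
c=cv2.resize(d["image"][140:200,205:285,::-1],None,fx=4,fy=4,interpolation=2)
b=np.hstack([b,c])[:,:720]; b=cv2.copyMakeBorder(b,0,0,0,a.shape[1]-b.shape[1],0)
cv2.imwrite("pics/v8.png",np.vstack([a,b]))
E
```

```text
clock: 23.22
tool_pos: [0.6053, -0.117, 0.0491]
ee_rot: [0.217, 0.976, 0.0, -0.0]
force: [-0.5, 0.2, -1.1]
finger_gap: 0.0856
grasp_force: 0.0
clock: 23.72
tool_pos: [0.6091, -0.1182, 0.1559]
ee_rot: [0.217, 0.976, -0.001, 0.006]
force: [-0.0, 0.4, 0.2]
finger_gap: 0.0851
grasp_force: 0.0
clock: 24.35
tool_pos: [0.5526, -0.0238, 0.1876]
ee_rot: [0.215, 0.977, 0.0, -0.002]
force: [-1.0, 0.1, 0.6]
finger_gap: 0.0856
grasp_force: 0.0
clock: 25.72
tool_pos: [0.4315, 0.2456, 0.1892]
ee_rot: [0.218, 0.976, -0.0, 0.0]
force: [-0.0, -0.7, -0.1]
finger_gap: 0.0851
grasp_force: 0.0
```

View pics/v8.png

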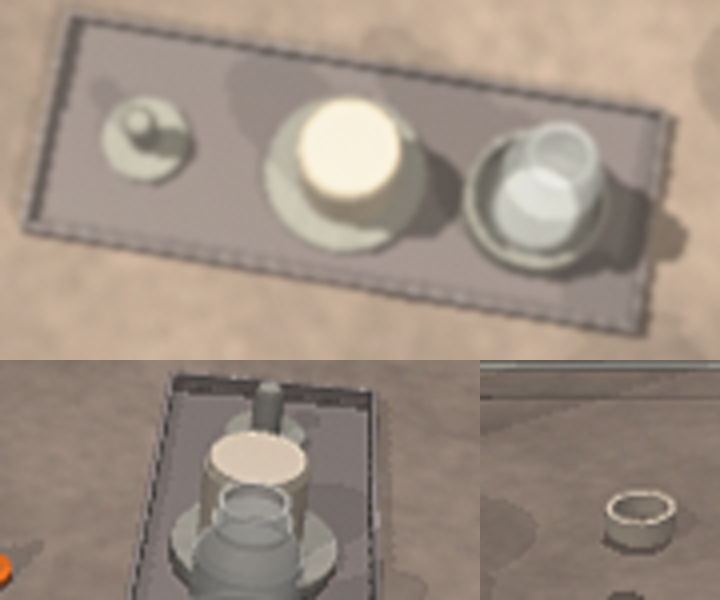

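The bottle stands upright in the well, the cap is centred, and the collar's rim is unobstructed at side crop (640,507). I'll measure the collar from that.

```bash
python3 - <<'E'
from h import *
d=load("s8"); print(ray(d,244.6,176.4,.018))
s=load("t8");print(ray(s,200+147/4-.4,115+140.5/4-.4,.010), ray(s,200+141/4-.4,115+123/4-.4,.040))
E
python3 -m pendant '[[-0.03,0.02,-0.5,0,0,0,1],[-0.03,0.02,-0.95,0,0,0,1],[-0.03,0.02,-1,0,0,0,1],[-0.03,0.02,-1,0,0,0,1]]'
```

```text
[0.42804756 0.24512211 0.018     ]
[0.65251943 0.09836248 0.01      ] [0.65291811 0.09828717 0.04      ]
clock: 26.32
tool_pos: [0.4282, 0.2489, 0.09]
ee_rot: [0.217, 0.976, 0.0, 0.0]
force: [0.4, 0.7, 0.1]
finger_gap: 0.0855
grasp_force: 0.0
```

```bash
python3 -m pendant '[[0,-0.02,-0.3,0,0,0,1],[0,-0.02,-0.6,0,0,0,1],[0,-0.02,-0.8,0,0,0,1],[0,-0.02,-0.87,0,0,0,1],[0,-0.02,-0.87,0,0,0,1]]'
python3 -m pendant '[[0,0,0,0,0,0,0.4],[0,0,0,0,0,0,0.4],[0,0,0,0,0,0,0.4],[0,0,0,0,0,0,0.4]]' 25
```

```text
clock: 26.95
tool_pos: [0.4287, 0.2475, 0.0036]
ee_rot: [0.217, 0.976, 0.001, 0.001]
force: [-0.2, 0.7, -0.2]
finger_gap: 0.0852
grasp_force: 0.0
clock: 27.45
tool_pos: [0.4281, 0.2474, 0.0035]
ee_rot: [0.217, 0.976, 0.0, 0.001]
force: [-0.9, -1.2, 5.4]
finger_gap: 0.0459
grasp_force: 25.4
```

```bash
python3 -m pendant '[[0,0,0.2,0,0,0,0.4],[0,0,0.5,0,0,0,0.4],[0,0,0.9,0,0,0,0.4],[0,0,0.9,0,0,0,0.4]]'
python3 -m pendant '[[0.35,-0.25,0,0,0,0,0.4],[0.75,-0.5,0,0,0,0,0.4],[0.75,-0.5,0,0,0,0,0.4]]' >/dev/null
python3 -m pendant '[[0.35,-0.25,0,0,0,0,0.4],[0.75,-0.5,0,0,0,0,0.4],[0.75,-0.5,0,0,0,0,0.4]]' >/dev/null
python3 -m pendant '[[0.35,-0.25,0,0,0,0,0.4],[0.74,-0.49,0,0,0,0,0.4],[0.74,-0.49,-0.1,0,0,0,0.4],[0.74,-0.49,-0.2,0,0,0,0.4],[0.74,-0.49,-0.2,0,0,0,0.4]]'
python3 -m pendant '[[0,0,0,0,0,0,0.4],[0,0,0,0,0,0,0.4]]'
python3 - <<'E'
from h import *
s=snap("top","t9"); d=snap("side","s9")
u,v=proj(d,[.653,.098,.05])[0]
crop(d,int(u)-60,int(v)-50,int(u)+60,int(v)+50,5,"v9",[(circ(.653,.098,.076,.048),(255,0,255)),(circ(.653,.098,.010,.048),(255,255,0))])
E
```

```text
clock: 27.95
tool_pos: [0.4303, 0.2482, 0.0959]
ee_rot: [0.217, 0.976, 0.002, 0.004]
force: [0.8, 0.0, -0.5]
finger_gap: 0.046
grasp_force: 26.1
clock: 29.32
tool_pos: [0.6479, 0.0992, 0.0697]
ee_rot: [0.216, 0.976, -0.001, -0.003]
force: [-0.1, 0.6, 0.1]
finger_gap: 0.0465
grasp_force: 26.1
clock: 29.58
tool_pos: [0.6512, 0.0986, 0.0729]
ee_rot: [0.216, 0.976, 0.0, 0.0]
force: [0.4, -0.3, -0.7]
finger_gap: 0.0463
grasp_force: 26.1
```

View pics/v9.png

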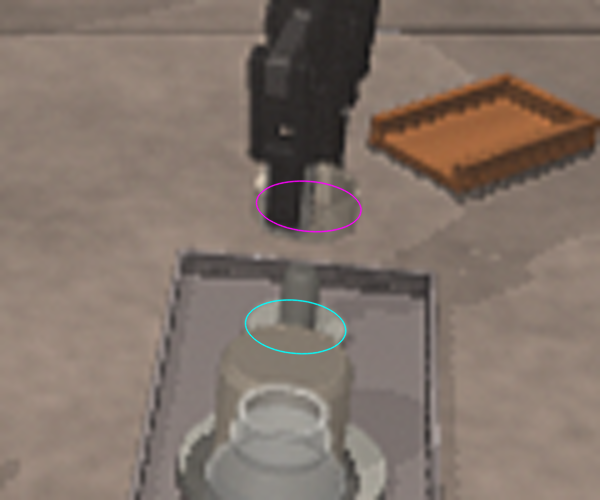

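The collar is held level over the post, in line with the overlay at (308,205). Lower it.

```bash
python3 -m pendant '[[0.01,0,-0.15,0,0,0,0.4],[0.01,0,-0.3,0,0,0,0.4],[0.01,0,-0.45,0,0,0,0.4],[0.01,0,-0.54,0,0,0,0.4],[0.01,0,-0.54,0,0,0,0.4]]'
python3 -m pendant '[[0,0,-0.03,0,0,0,0.4],[0,0,-0.05,0,0,0,0.4],[0,0,-0.05,0,0,0,0.4]]'
```

```text
clock: 30.3
tool_pos: [0.6511, 0.098, 0.0166]
ee_rot: [0.217, 0.976, -0.0, -0.001]
force: [0.7, -0.2, 0.2]
finger_gap: 0.0461
grasp_force: 26.1
clock: 30.68
tool_pos: [0.6526, 0.098, 0.0136]
ee_rot: [0.217, 0.976, 0.0, 0.0]
force: [0.2, 0.3, 0.7]
finger_gap: 0.0458
grasp_force: 26.1
```

```bash
python3 -m pendant '[[0,0,0,0,0,0,0.6],[0,0,0,0,0,0,0.75],[0,0,0,0,0,0,0.75],[0,0,0,0,0,0,0.75]]'
python3 -m pendant '[[0,0,0.2,0,0,0,0.75],[0,0,0.6,0,0,0,0.75],[0,0,1,0,0,0,0.75],[0,0,1,0,0,0,0.75]]'
python3 -m pendant '[[-0.3,0.5,0.5,0,0,0,0.75],[-0.6,0.9,0.8,0,0,0,0.75],[-1,1,0.8,0,0,0,0.75],[-1,1,0.8,0,0,0,0.75]]' >/dev/null
python3 -m pendant '[[0,0.5,0,0,0,0,0.75],[0,1,0,0,0,0,0.75],[0,1,0,0,0,0,0.75],[0,1,0,0,0,0,0.75]]'
python3 - <<'E'
from h import *
s=snap("top","t10"); d=snap("side","s10")
a=cv2.resize(s["image"][100:300,180:460,::-1],None,fx=2,fy=2,interpolation=2)
b=cv2.resize(d["image"][160:300,230:390,::-1],None,fx=2.5,fy=2.5,interpolation=2)[:200*2]
a=a[:350];cv2.imwrite("pics/v10.png",np.hstack([a[:,:400],b[:350]]))
# change vs start around tumbler and band
for n,(x0,y0,x1,y1) in {"tumbler":(370,225,412,262),"band":(425,155,465,195)}.items():
    print(n,np.abs(s["image"][y0:y1,x0:x1].astype(int)-load("top0")["image"][y0:y1,x0:x1]).mean())
E
```

```text
clock: 31.18
tool_pos: [0.6523, 0.098, 0.0133]
ee_rot: [0.217, 0.976, -0.0, 0.0]
force: [0.5, -0.7, 0.1]
finger_gap: 0.064
grasp_force: 0.0
clock: 31.68
tool_pos: [0.6566, 0.0982, 0.1204]
ee_rot: [0.217, 0.976, 0.001, 0.006]
force: [0.9, -0.4, 0.1]
finger_gap: 0.0639
grasp_force: 0.0
clock: 32.67
tool_pos: [0.5524, 0.2973, 0.1926]
ee_rot: [0.217, 0.976, -0.001, -0.0]
force: [0.1, 0.5, 0.5]
finger_gap: 0.064
grasp_force: 0.0
tumbler 8.597812097812097
band 9.165833333333333
```

View pics/v10.png

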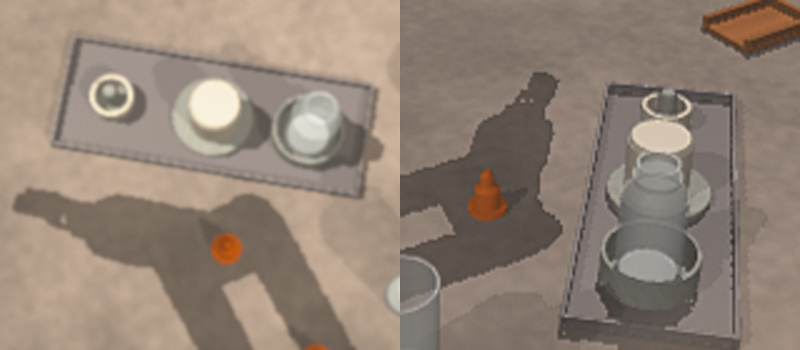

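The collar lies flat around the post at (111,95), the cap is on the pad at (214,105), and the bottle stands upright in the well at (312,125). The arm never came near the tumbler or the band, so I'm handing in.

```bash
python3 -c "
from cell import manip
print(manip.sign_off())"
```

```text
the job is handed in; nothing more can be done
None
```

The job is handed in: the bottle is in the cup holder, the collar is on the post, and the teat is on the pad under the cap; the drinking glass and jar ring were never approached, though the start-to-end image check on them was inconclusive.

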